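Guard check on the tool-bit grinder

ROBOT

A 6-joint arm with a two-finger parallel gripper is mounted at the origin on a cart in front of the work surface, level with it; the furniture and walls round the work are solid. World frame = base frame: x ahead of the robot, y to its left, z up, the work surface at z = 0. Lengths are in mm, angles in rad, forces in N, time in s.
With the tool pointing down it reaches from about 400 to 925 mm from the base axis. Payload 12.5 kg.
Tool frame: the origin (TCP) lies midway between the tips of the shut fingers; the grasp point (between the pads) lies 19 mm behind it; z points along the fingers, y is the line along which they close (so a half turn about z gives the same grasp; the last joint's range is limited). The gripper opens to 95 mm and grips with 3 to 60 N. Pads are 20 mm wide; open, the fingers measure 119 mm over their backs; the gripper's body (75 mm by 180 mm) begins 59 mm behind the grasp point.
Start: joints at [1.169, 0.491, 1.559, -0, 1.092, -0.106], TCP at [182.174, 597.879, 214.661] pointing down, gripper open.
Joint ranges: [-3.1, 3.1], [-0.84, 2.19], [0.05, 2.79], [-1.13, 4.28], [0.06, 2.93], [-2.69, 2.69]. Speed limits (rad/s): [2.22, 2.22, 2.79, 3.14, 3.14, 3.14].

INTERFACE

Orientations are given as a unit quaternion [x, y, z, w].
In Python, from plant import read_state, capture, calibration, job_done gives the robot as it stands.
- The arm moves only by the tool arm_command, never from a script. Its argument "deltas" is a list of rows, each an object of numbers: "tx", "ty", "tz": the shift along the tool's x, y, z in mm; "yaw": the turn about the tool's z in rad. In form: [{"tx": .., "ty": .., "tz": .., "yaw": ..}, ...]. A call has 1 to 8 rows; each row is the pose to reach, as a shift and turn from the pose commanded when the call began, along the tool's axes at that moment; what a row does not reach only later rows make up. A row lasts 1/8 s, in which the tool goes at most 62.5 mm and 10.7 degrees, less where a joint would pass 70% of its speed; a pose out of reach is approached as far as the arm can. A call with a gripper value outside its range is refused whole. "fingers" is the finger opening in mm, from 0 to 95.1, set as the call begins (left out, the last holds). The fingers move at their own pace and stop on an object; "grip_force" is the grip in N (left out, the last holds). Time passes only in rows, so rows that repeat a pose let the fingers close. It gives the time, the measured TCP pose, the force, the opening and the grip force at its end, in the units of the state.
- read_state(): the state, without advancing time (a new reading comes with each control period).
- capture(name): name is "side" or "top" or "wrist"; returns the picture (384x512x3 uint8, red, green, blue); there is no depth.
- calibration(name): a dict with "fx", "fy", "cx", "cy" (pixels), "extrinsics" (4x4, takes a point from world to camera coordinates); the wrist camera has in their place "T_tool_cam" (4x4, takes a point from camera to tool coordinates, whose origin is the TCP and whose axes are the flange's). Camera axes: x right, y down, z forward; pixel columns grow to the right and rows downward; lengths in mm; the calibration is good to about 2 mm. A picture is of the moment at which its call begins: read the wrist's pose just before it. calibration takes no time and is no camera call.
- job_done(): hands the job in; it is judged then, once.
The state is a dict: "t": time; "q": joint angles; "dq": joint speeds; "tau": joint torques, N m; "ee_pos": TCP position; "ee_rot": TCP orientation; "wrist_force": force on the tool from outside, world axes, zero at the start; "ft_torque": the same for the moment, N m; "gripper_width": finger opening in mm; "grasp_force": force on a finger pad.
Only numpy, scipy, OpenCV 4.12 (cv2) and the standard library are available. Lean on these libraries where they do the work, as an engineer would, in place of code of your own. Each camera call takes 0.05 s, during which the arm holds its last target. There are 200 camera calls.

TASK

Set the tool-bit grinder up for its guard check: push the grit drawer fully home until it clicks into its detent (an open drawer cuts the motor as well and would hide the result), then lift the sprung lid by its handle until its pointer stands on the red tab of the quadrant. Finish while still holding the lid there, steady, so that I can try the start button; leave the tab and everything else on the bench as they are.

Things in the scene. Friction and masses are not known exactly. Their poses are not given: they have to be found in the camera images.
- grinder: enclosed bench grinder for lathe tool bits, fixed to the worktop: green housing 156 mm wide (its y), 186 mm deep (its x), its front facing its own -x: drawer below, over it a sloped console rising from 58 to 97 mm high between x = -90 and -38 mm, behind that the lid, yellow frame round a clear pane, its top 122 mm up when shut. Origin: middle of the underside, on the worktop; z up
- drawer (a joint): how far the grit drawer stands out of the housing, m; 0 is home. It slides with 1 to 2 N of drag. About 12 mm before home a sprung roller meets a ridge: it takes about 11 N of push to get past, then, from 5 mm out, the roller snaps in behind and draws the drawer to 0. Left short of that, it stays or springs back to about 13 mm out
- drawer_face (a point): centre of the drawer's flat green front (152 mm wide, 42 mm high, black finger recess in its middle), 32 mm above the worktop; moves with the drawer. Its x axis points into the housing, the way to push. With the drawer home it is 94 mm in front of the grinder's origin. On the way here mind the right lathe (240 mm high) and its lamp shade at about x 0.35, y -0.43, 436 to 516 mm up
- lid (a joint): lid angle, rad: 0 shut, grows as the front edge rises, stop at 1.15. A spring in the hinge always pulls the lid shut: with the weight it takes 5 to 6 N up at the handle to start it; at 0.8 rad 7 to 9 N along the arc (up to 20 N if pulled straight up). It slams shut if let go
- lid_handle (a point): middle of the lid's handle: a round dark bar, 12 mm diameter, 84 mm long along the grinder's y, on two legs at its ends, bar centre 34 mm above the lid's top, 156 mm above the worktop when shut. At lid angle q it lies, in the grinder's axes, at hinge + (-0.113 cos q + 0.044 sin q, 0, 0.113 sin q + 0.044 cos q) m. The bar may turn in the fingers as the lid swings
- lid_hinge (a point): middle of the lid's hinge axis at the back of the housing, 112 mm above the worktop, 86 mm behind the grinder's origin; the axis runs along the grinder's y. The quadrant, an aluminium arc with a mark every 10 degrees, stands round this axis 87 mm to the +y side of the middle, 91 to 109 mm from the axis, up to 206 mm above the worktop
- lid_pointer (a point): tip of the black pointer blade on the lid's +y side edge, 94 mm from the hinge axis, just inside the quadrant. It turns with the lid; its x axis points from the tip to the hinge
- tab (a joint): angle at which the red tab is clamped on the quadrant, rad, counted as the lid's angle is: the pointer stands on the middle of the tab when lid equals tab. The tab is stiff and stays put
- tab_mark (a point): the point, 94 mm from the hinge axis, where the pointer's tip lies when it points at the white line in the middle of the red tab. The tab is a red block 14 mm wide along the arc, 4 degrees either side of the white line. Its x axis points from here to the hinge
- tool_bit_1: the black-shank lathe tool bit, 8x73x10 mm, lying beside the grinder. Origin at the middle of its underside. Not part of the job: leave it where it is.
- tool_bit_2: the red-shank lathe tool bit, 8x73x10 mm, lying beside the grinder. Origin at the middle of its underside. Not part of the job: leave it where it is.
- oil_can: red pump oil can with a long spout, 58x105x162 mm, behind the grinder. Origin at the middle of its underside. Not part of the job: leave it where it is.
- tin: round blue and white screw tin, 61 mm across, 42 mm high, behind the grinder. Origin at the middle of its underside. Not part of the job: leave it where it is.
- hex_key_3: black hex key, 23x85x7 mm, lying on the worktop along the grinder's left side. Origin at the middle of its underside. Not part of the job: leave it where it is.
- pawn_1: turned brass pawn, 27 mm across, 59 mm high, standing behind the grinder to the left. Origin at the middle of its underside. Not part of the job: leave it where it is.
- chuck_key: T-handled steel chuck key, 54x76x11 mm, on the grey plinth in front of the left lathe, 85 mm above the worktop. Origin at the middle of its underside. Not part of the job: leave it where it is.
- brush_10: flat chip brush, 48x215x12 mm, behind the grinder to the right. Origin at the middle of its underside. Not part of the job: leave it where it is.

How it is judged (in metres and radians):
On the way, in this order (a step that is already met when the one before it is completed fails the run):
1. the drawer is home in its detent while the lid is still shut (value of joint drawer below 0.004 m and value of joint lid below 0.1 rad), for 0.2 s.
2. the fingers hold the lid at its handle with its pointer on the tab (angle between the x axis of lid_pointer and the x axis of tab_mark, either way round below 0.08 rad and contact force between the fingers and grinder above 3 N and distance between the grasp point and lid_handle below 0.065 m and velocity of joint lid between -0.1 and 0.1 rad/s), for 0.3 s.
At the end, for the whole second after the job is handed in: The drawer is home in its detent (within 4 mm), the lid's angle is within 0.08 rad (4.6 degrees) of the tab's, the lid is steady (slower than 0.1 rad/s) and the fingers carry it (more than 3 N) at its handle (the point between the fingers within 65 mm of the middle of the bar) (all of step 2 and value of joint drawer below 0.004 m); the arm keeps its last pose, push and grip.
It fails at once if one of the other things on the bench is disturbed (moved more than 30 mm) (distance of any of tool_bit_1, tool_bit_2, oil_can, tin, hex_key_3, pawn_1, chuck_key, brush_10 from where it was at the start of the episode above 0.03 m).
It fails at once if the tab is shifted on the quadrant (more than 5 mm) (distance of tab_mark from where it was at the start of the episode above 0.005 m).
It also fails if it takes over 45 s, if anything falls off the work surface, if the arm or the gripper's body presses on something with over 40 N, if the wrist force passes 120 N, or if a joint passes its speed limit or range.

## Working session

There is one attempt and no reset: what is moved stays moved. The work goes in short steps, Python scripts to look and compute and a tool call to move; the robot and the scene stay as the last step left them, time stands still between calls to the robot, and variables do not carry over. Pictures are saved under pics/ and viewed, at most 10 in all, crops included, and the job is handed in when it is done.

Besides the shell and the picture viewer there is one more tool, called after "Request:" as a command line: name --argument value ..., lists and objects as JSON in quotes. arm_command: Moves the arm, as the interface text tells. Its arguments: {"type":"object","properties":{"deltas":{"type":"array","items":{"type":"object","properties":{"tx":{"type":"number"},"ty":{"type":"number"},"tz":{"type":"number"},"yaw":{"type":"number"}}}},"fingers":{"type":"number"},"grip_force":{"type":"number"}},"required":["deltas"]}

```bash
mkdir -p pics; cat > h.py <<'E'
import numpy as np, cv2
from plant import *
from scipy.spatial.transform import Rotation as R
def ray(name,u,v,T=None):
    c=calibration(name); d=np.array([(u-c['cx'])/c['fx'],(v-c['cy'])/c['fy'],1])
    E=np.linalg.inv(np.array(c['extrinsics'])) if T is None else T
    return E[:3,3],E[:3,:3]@d
def atz(name,u,v,z,T=None):
    o,d=ray(name,u,v,T); return o+d*(z-o[2])/d[2]
def proj(name,P):
    c=calibration(name);E=np.array(c['extrinsics']);p=E[:3,:3]@np.array(P,float)+E[:3,3]
    return np.array([c['fx']*p[0]/p[2]+c['cx'],c['fy']*p[1]/p[2]+c['cy']])
E
python3 - <<'E'
from h import *
s=read_state();print(s['ee_pos'],s['ee_rot'],s['t'],s['gripper_width'],s['wrist_force'])
ims=[]
for n in('side','top'):
    im=capture(n)[:,:,::-1]; cv2.imwrite(f'pics/{n}0.png',cv2.resize(im,(800,600),interpolation=cv2.INTER_CUBIC)); cv2.imwrite(f'{n}raw.png',im)
    c=calibration(n);E=np.linalg.inv(np.array(c['extrinsics']));print(n,c['fx'],E.round(2).tolist())
E
```

```text
[182.07717389 597.61705424 214.05478441] [ 1.47383238e-01  9.89079299e-01 -5.47191273e-04 -1.46935164e-04] 0.0 94.93931297186863 [-1.33556716  0.47335245 -0.05573387]
side 379.6814467734261 [[-0.91, -0.31, 0.26, 399.9], [-0.41, 0.7, -0.58, 652.29], [-0.0, -0.64, -0.77, 831.9], [0.0, 0.0, 0.0, 1.0]]
top 405.28052675077123 [[-0.0, -0.99, 0.16, 500.72], [-1.0, 0.0, -0.0, 141.39], [-0.0, -0.16, -0.99, 1094.24], [0.0, 0.0, 0.0, 1.0]]
```

View pics/side0.png

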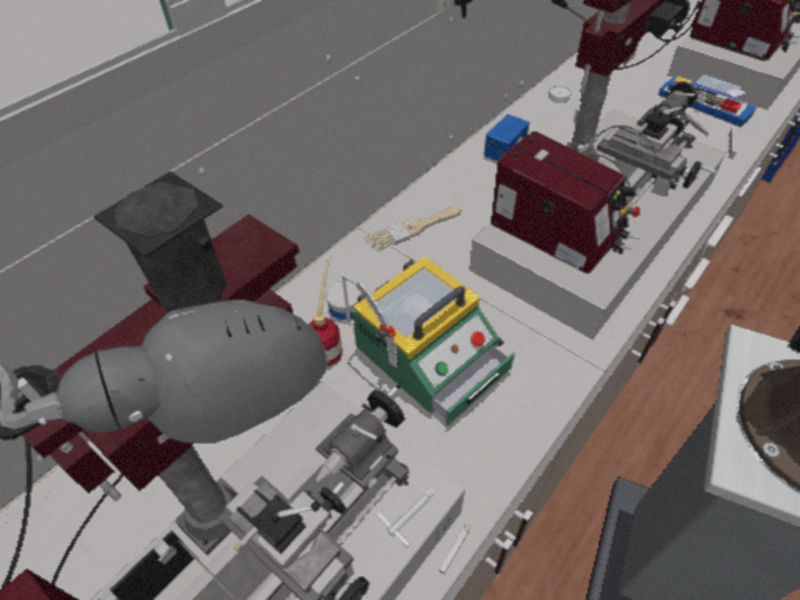

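View pics/top0.png

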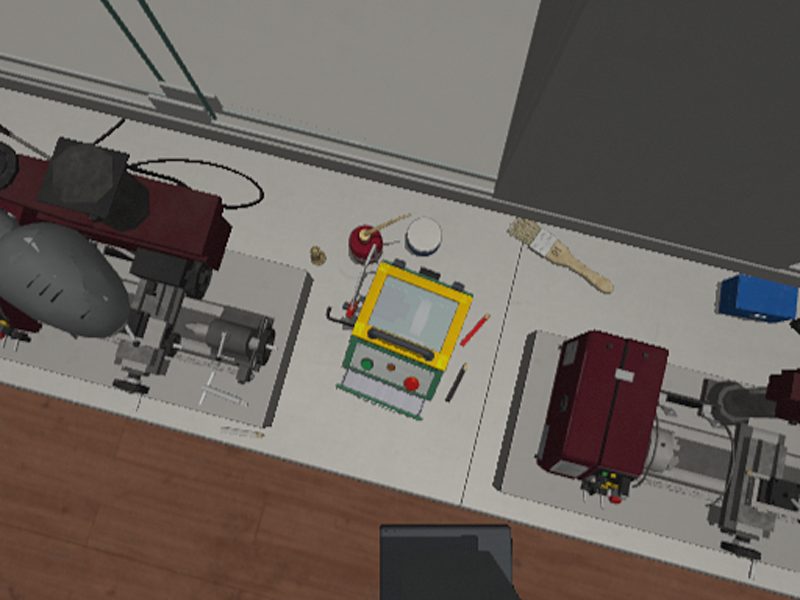

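The side view shows the grinder around (430,340) with its drawer open by a few cm. In the top view it is around (400,340), turned slightly. The two tool bits lie to its right, and the can, tin and pawn are behind it. I'll enlarge both.

```bash
python3 - <<'E'
import cv2
a=cv2.imread('topraw.png')[150:285,195:325];b=cv2.imread('sideraw.png')[150:275,205:345]
cv2.imwrite('pics/t1.png',cv2.resize(a,None,fx=4.4,fy=4.4,interpolation=cv2.INTER_CUBIC))
cv2.imwrite('pics/s1.png',cv2.resize(b,None,fx=4.8,fy=4.8,interpolation=cv2.INTER_CUBIC))
E
```

```text
(no output)
```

View pics/t1.png

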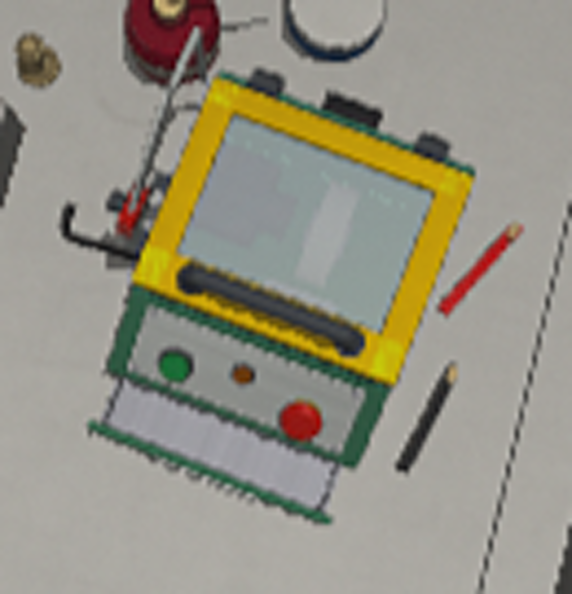

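View pics/s1.png

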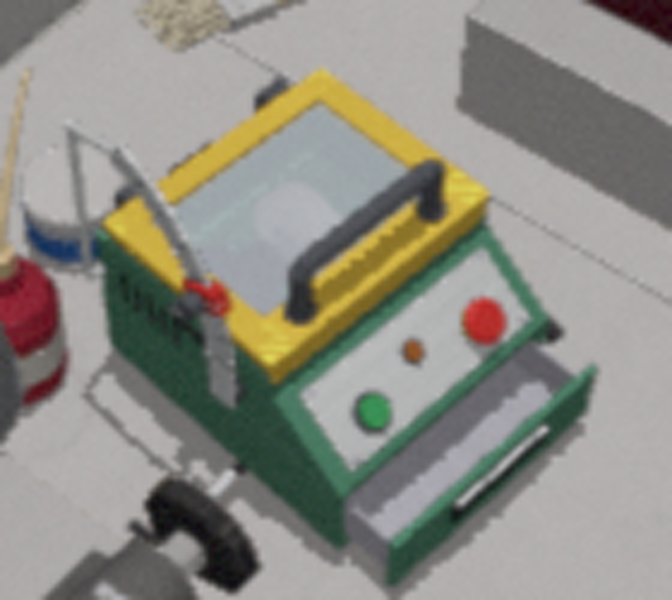

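The top crop shows the bar ends at about (190,278) and (350,342), the housing's front edge from (108,372) to (355,466), and the drawer's top edge from (90,428) to (328,522). The red tab is at about (133,208). In the side crop the tab is at (208,294), the bar ends at (302,270) and (432,172), and the drawer's top corners at (390,543) and (593,370).

```bash
cat > fit.py <<'E'
from h import *
from scipy.optimize import least_squares
T=lambda u,v:('top',195+u/4.4-.4,150+v/4.4-.4)
S=lambda u,v:('side',205+u/4.8-.4,150+v/4.8-.4)
# obs, local point fn(d,a)
K=[(T(190,278),lambda d,a:(-27,39,156)),(T(350,342),lambda d,a:(-27,-39,156)),
(T(108,372),lambda d,a:(-90,78,58)),(T(355,466),lambda d,a:(-90,-78,58)),
(T(90,428),lambda d,a:(-94-d,76,53)),(T(328,522),lambda d,a:(-94-d,-76,53)),
(S(298,268),lambda d,a:(-27,39,156)),(S(434,172),lambda d,a:(-27,-39,156)),
(S(343,492),lambda d,a:(-90,78,58)),(S(548,322),lambda d,a:(-90,-78,58)),
(S(390,543),lambda d,a:(-94-d,76,53)),(S(593,370),lambda d,a:(-94-d,-76,53)),
(T(133,208),lambda d,a:(86-103*np.cos(a),87,112+103*np.sin(a))),
(S(208,294),lambda d,a:(86-103*np.cos(a),87,112+103*np.sin(a)))]
def w(p,l):
    c,s=np.cos(p[2]),np.sin(p[2]);return np.array([p[0]+c*l[0]-s*l[1],p[1]+s*l[0]+c*l[1],l[2]])
def res(p):
    return np.concatenate([proj(o[0],w(p,f(p[3],p[4])))-np.array(o[1:]) for o,f in K])
if __name__=='__main__':
    r=least_squares(res,[600,150,-.2,40,.4],loss='soft_l1',x_scale=[10,10,.1,10,.1])
    p=r.x;print(p.round(3));print(res(p).reshape(-1,2).round(1).tolist())
    print('handle',w(p,(-27,0,156)),'face',w(p,(-94-p[3],0,32)))
    for deg in range(0,61,10):
        a=np.radians(deg);q=proj('side',w(p,(86-100*np.cos(a),87,112+100*np.sin(a))));print(deg,((q-[205,150])*4.8).round(0))
    np.save('p.npy',p)
E
python3 fit.py
```

```text
[ 6.15999e+02  1.18514e+02 -3.83000e-01  2.80710e+01  4.48000e-01]
[[3.6, 0.1], [-1.5, -2.1], [-0.2, 0.2], [0.8, 1.7], [-0.0, -0.4], [1.5, 0.6], [1.9, -1.0], [-2.8, 0.8], [-0.8, 2.6], [0.2, 0.4], [-0.1, 1.3], [-0.1, -0.5], [0.7, 0.4], [-1.0, 0.1]]
handle [590.95393031 128.60095887 156.        ] face [502.76639935 164.11732139  32.        ]
0 [215. 357.]
10 [211. 334.]
20 [204. 307.]
30 [192. 278.]
40 [176. 247.]
50 [156. 215.]
60 [135. 184.]
```

Fit: grinder yaw is about -0.383, drawer about 28 mm out, tab about 0.45 rad. I'll check for obstacles near the path and work out the approach in tool axes.

```bash
cat > d.py <<'E'
from h import *
from fit import w
p=np.load('p.npy')
def rel(local,s=None,world=None):
    s=s or read_state(); Rm=R.from_quat(s['ee_rot']).as_matrix()
    t=w(p,local) if world is None else np.array(world,float)
    return (Rm.T@(t-s['ee_pos'])).round(1)
def yawto(ang): # needed yaw for tool y at world angle ang (mod pi)
    Rm=R.from_quat(read_state()['ee_rot']).as_matrix();c=np.arctan2(Rm[1,1],Rm[0,1])
    return round(-((ang-c+np.pi/2)%np.pi-np.pi/2),3)
E
python3 - <<'E'
from d import *
for n,u,v,z in[('plinth',168,272,85),('plinth',200,172,85),('chuckkey',135,258,90),('wheel',85,245,150),('lathe front',128,222,150)]:print(n,atz('top',u,v,z).round())
print('yaw',yawto(p[2]+np.pi/2))
for n,l in[('pre hi',(-180,0,214)),('pre',(-165,0,20)),('contact',(-94-10-p[3],0,20)),('home',(-104,0,20))]:print(n,w(p,l).round(),rel(l))
E
```

```text
plinth [469. 346.  85.]
plinth [718. 272.  85.]
chuckkey [503. 427.  90.]
wheel [533. 527. 150.]
lathe front [586. 430. 150.]
yaw 0.087
pre hi [449. 186. 214.] [-375.4 -316.2    0.4]
pre [463. 180.  20.] [-390.4 -317.3  194.4]
contact [493. 168.  20.] [-423.2 -320.1  194.4]
home [520. 157.  20.] [-451.2 -322.6  194.4]
```

Request:
arm_command --deltas '[{"tx": -47,"ty": -40,"tz": 0,"yaw": 0.02},{"tx": -94,"ty": -79,"tz": 0,"yaw": 0.04},{"tx": -141,"ty": -119,"tz": 0,"yaw": 0.06},{"tx": -188,"ty": -158,"tz": 0,"yaw": 0.087},{"tx": -235,"ty": -198,"tz": 0,"yaw": 0.087},{"tx": -282,"ty": -237,"tz": 0,"yaw": 0.087},{"tx": -329,"ty": -277,"tz": 0,"yaw": 0.087},{"tx": -375,"ty": -316,"tz": 0,"yaw": 0.087}]'

```text
t: 1.1
ee_pos: [449.6, 184.4, 214.6]
ee_rot: [0.19, 0.982, 0.0, 0.0]
wrist_force: [0.2, 1.5, -0.9]
gripper_width: 95.3
grasp_force: 0.0
```

```bash
python3 - <<'E'
from d import *
s=read_state();print(s['t'],s['ee_pos'],yawto(p[2]+np.pi/2))
for l in[(-165,0,22),(-104-p[3],0,22),(-104,0,22)]:print(rel(l))
c=calibration('wrist');T=np.array(c['T_tool_cam']);print(T.round(2).tolist())
im=capture('wrist')[:,:,::-1];cv2.imwrite('pics/w1.png',im)
E
```

```text
1.1 [449.55558902 184.43318663 214.64840886] -0.0
[-14.    1.  192.6]
[-46.9   1.  192.7]
[-75.    1.  192.7]
[[0.0, -0.96, -0.27, 77.71], [1.0, 0.0, -0.0, 0.03], [0.0, -0.27, 0.96, -170.01], [0.0, 0.0, 0.0, 1.0]]
```

View pics/w1.png

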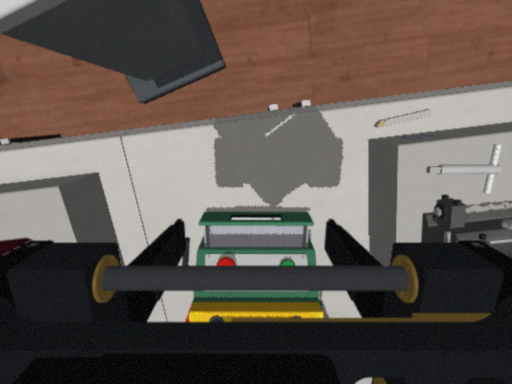

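The wrist view shows the drawer's top edge level from (202,217) to (312,217), centred and square with the gripper. I'll go down in front of it, then push.

Request:
arm_command --deltas '[{"tx": 0,"ty": 1,"tz": 50},{"tx": 0,"ty": 1,"tz": 105},{"tx": 0,"ty": 1,"tz": 160},{"tx": 0,"ty": 1,"tz": 192},{"tx": -10,"ty": 1,"tz": 192},{"tx": -25,"ty": 1,"tz": 192},{"tx": -35,"ty": 1,"tz": 192},{"tx": -40,"ty": 1,"tz": 192}]'

```text
invalid input
```

Request:
arm_command --deltas '[{"tx": -5},{"tx": -10},{"tx": -15},{"tx": -20},{"tx": -24},{"tx": -28},{"tx": -28}]'

```text
invalid input
```

Request:
arm_command --deltas '[{"tx": 0,"ty": 1,"tz": 50,"yaw": 0},{"tx": 0,"ty": 1,"tz": 105,"yaw": 0},{"tx": 0,"ty": 1,"tz": 160,"yaw": 0},{"tx": 0,"ty": 1,"tz": 192,"yaw": 0},{"tx": -10,"ty": 1,"tz": 192,"yaw": 0},{"tx": -25,"ty": 1,"tz": 192,"yaw": 0},{"tx": -35,"ty": 1,"tz": 192,"yaw": 0},{"tx": -40,"ty": 1,"tz": 192,"yaw": 0}]'

```text
t: 2.15
ee_pos: [487.5, 172.0, 23.7]
ee_rot: [0.191, 0.982, 0.0, 0.001]
wrist_force: [-0.8, -0.2, -0.2]
gripper_width: 95.0
grasp_force: 0.0
```

Request:
arm_command --deltas '[{"tx": -5,"ty": 0,"tz": 0,"yaw": 0},{"tx": -10,"ty": 0,"tz": 0,"yaw": 0},{"tx": -15,"ty": 0,"tz": 0,"yaw": 0},{"tx": -20,"ty": 0,"tz": 0,"yaw": 0},{"tx": -24,"ty": 0,"tz": 0,"yaw": 0},{"tx": -27,"ty": 0,"tz": 0,"yaw": 0},{"tx": -30,"ty": 0,"tz": 0,"yaw": 0}]'

```text
t: 3.02
ee_pos: [509.8, 162.6, 22.5]
ee_rot: [0.191, 0.982, -0.0, -0.004]
wrist_force: [-16.8, 14.9, 10.4]
gripper_width: 95.1
grasp_force: 10.2
```

Request:
arm_command --deltas '[{"tx": -3,"ty": 0,"tz": 0,"yaw": 0},{"tx": -5,"ty": 0,"tz": 0,"yaw": 0},{"tx": -5,"ty": 0,"tz": 0,"yaw": 0}]'

```text
t: 3.4
ee_pos: [518.1, 159.4, 22.5]
ee_rot: [0.191, 0.982, -0.0, -0.001]
wrist_force: [-5.5, 3.5, 3.3]
gripper_width: 95.4
grasp_force: 3.2
```

```bash
python3 - <<'E'
from d import *
s=read_state();Rm=R.from_quat(s['ee_rot']).as_matrix();print(s['ee_pos'],Rm.T@s['wrist_force'],s['ft_torque'])
ims=[]
a=capture('top')[170:270,185:305,::-1];b=capture('side')[170:290,205:349,::-1]
cv2.imwrite('pics/c2.png',np.hstack([cv2.resize(a,(400,333)),cv2.resize(b,(400,333))]))
E
```

```text
[518.13802636 159.38651668  22.51929561] [ 6.42453323  1.21700929 -3.24447106] [ 0.48928247  1.01648323 -0.38584682]
```

View pics/c2.png

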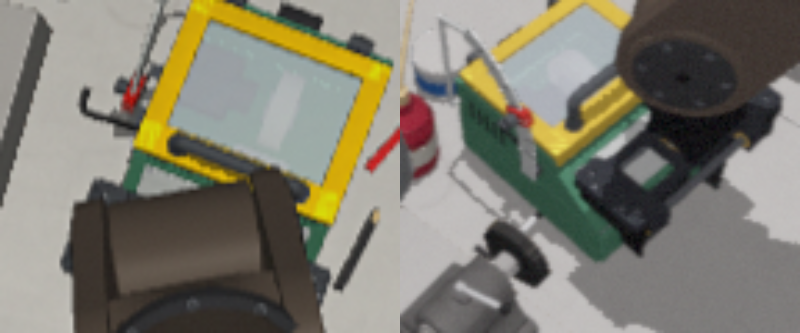

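The arm hides the drawer in both views. The force fell from 22 to 6 N as the drawer passed the ridge. I'll press a little more to confirm the stop.

Request:
arm_command --deltas '[{"tx": -2,"ty": 0,"tz": 0,"yaw": 0},{"tx": -4,"ty": 0,"tz": 0,"yaw": 0},{"tx": -5,"ty": 0,"tz": 0,"yaw": 0}]'

```text
t: 3.88
ee_pos: [518.2, 159.1, 22.4]
ee_rot: [0.191, 0.982, -0.0, -0.005]
wrist_force: [-29.4, 23.9, 19.2]
gripper_width: 95.3
grasp_force: 18.3
```

Hard stop: home. I'll back off and rise.

Request:
arm_command --deltas '[{"tx": 10,"ty": 0,"tz": 0,"yaw": 0},{"tx": 30,"ty": 0,"tz": 0,"yaw": 0},{"tx": 55,"ty": 0,"tz": 0,"yaw": 0},{"tx": 60,"ty": 0,"tz": -50,"yaw": 0},{"tx": 60,"ty": 0,"tz": -110,"yaw": 0},{"tx": 60,"ty": 0,"tz": -170,"yaw": 0},{"tx": 60,"ty": 0,"tz": -215,"yaw": 0},{"tx": 60,"ty": 0,"tz": -215,"yaw": 0}]'

```text
t: 4.88
ee_pos: [469.3, 179.9, 240.9]
ee_rot: [0.19, 0.982, 0.001, 0.003]
wrist_force: [0.3, 0.3, -1.0]
gripper_width: 95.0
grasp_force: 0.0
```

```bash
python3 - <<'E'
from d import *
s=read_state();print(s['t'],s['ee_pos'],s['q'],s['wrist_force'])
a=capture('top')[150:285,195:325,::-1];b=capture('side')[150:275,205:345,::-1]
cv2.imwrite('pics/c3.png',np.hstack([cv2.resize(a,(400,415),interpolation=2),cv2.resize(b,(400,415),interpolation=2)]))
print(yawto(p[2]),rel((-27,0,240)))
E
```

```text
4.875 [469.27579674 179.87601448 240.87190409] [ 2.34652401e-01  2.84980067e-01  1.82226507e+00 -2.68159617e-04
  1.02689201e+00 -9.53132367e-01] [ 0.30538833  0.31244042 -0.97596974]
1.571 [-133.2   -1.2   -2.4]
```

View pics/c3.png

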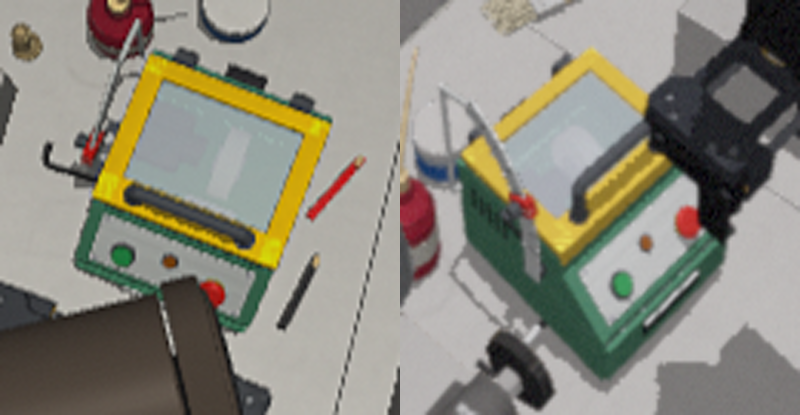

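The top and side views show the drawer shut flush, the lid still shut and the bits untouched. Next I'll go above the bar and turn 90°.

Request:
arm_command --deltas '[{"tx": -15,"ty": 0,"tz": 0,"yaw": 0.18},{"tx": -30,"ty": 0,"tz": 0,"yaw": 0.36},{"tx": -50,"ty": 0,"tz": 0,"yaw": 0.54},{"tx": -70,"ty": 0,"tz": 0,"yaw": 0.72},{"tx": -90,"ty": -1,"tz": 0,"yaw": 0.9},{"tx": -110,"ty": -1,"tz": 0,"yaw": 1.08},{"tx": -125,"ty": -1,"tz": 0,"yaw": 1.26},{"tx": -132,"ty": -1,"tz": 0,"yaw": 1.44}]'

```text
t: 5.98
ee_pos: [590.1, 128.9, 235.3]
ee_rot: [0.792, 0.61, -0.001, -0.001]
wrist_force: [0.3, -0.2, 1.0]
gripper_width: 95.5
grasp_force: 0.0
```

Request:
arm_command --deltas '[{"tx": 0,"ty": 0,"tz": 0,"yaw": 0.131},{"tx": 0,"ty": 0,"tz": 0,"yaw": 0.131}]' --fingers 70

```text
t: 6.22
ee_pos: [589.6, 129.3, 235.8]
ee_rot: [0.829, 0.56, -0.001, -0.001]
wrist_force: [0.8, -0.6, 1.3]
gripper_width: 80.5
grasp_force: 0.0
```

```bash
python3 - <<'E'
from d import *
s=read_state();print(s['t'],s['ee_pos'],s['q'].round(2) if hasattr(s['q'],'round') else s['q'])
print(yawto(p[2]),rel((-28.5,0,137)))
T=np.eye(4);T[:3,:3]=R.from_quat(s['ee_rot']).as_matrix();T[:3,3]=s['ee_pos'];np.save('Tw.npy',T)
im=capture('wrist')[:,:,::-1];cv2.imwrite('pics/w2.png',cv2.resize(im,(800,600)))
E
```

```text
6.225 [589.55450491 129.26623902 235.81565399] [ 0.11  0.44  1.59 -0.    1.12  0.49]
0.001 [ 0.   0.3 98.8]
```

View pics/w2.png

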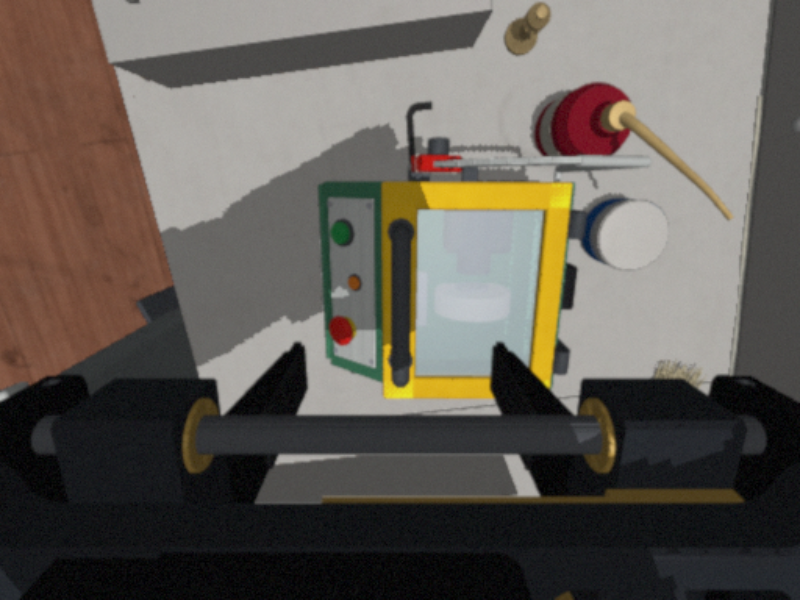

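The bar lies along column 400, rows 225–365, centred between the fingers with its middle slightly towards +y (tool +x). The tab is red at (435,162). I'll go down and close.

Request:
arm_command --deltas '[{"tx": 4,"ty": 0,"tz": 40,"yaw": 0},{"tx": 4,"ty": 0,"tz": 75,"yaw": 0},{"tx": 4,"ty": 0,"tz": 92,"yaw": 0},{"tx": 4,"ty": 0,"tz": 98,"yaw": 0},{"tx": 4,"ty": 0,"tz": 98,"yaw": 0}]' --fingers 50

```text
t: 6.9
ee_pos: [591.6, 133.2, 140.1]
ee_rot: [0.829, 0.56, 0.0, 0.0]
wrist_force: [0.1, -0.3, -0.3]
gripper_width: 50.2
grasp_force: 0.0
```

Request:
arm_command --deltas '[{"tx": 0,"ty": 0,"tz": 0,"yaw": 0},{"tx": 0,"ty": 0,"tz": 0,"yaw": 0},{"tx": 0,"ty": 0,"tz": 0,"yaw": 0},{"tx": 0,"ty": 0,"tz": 0,"yaw": 0},{"tx": 0,"ty": 0,"tz": 0,"yaw": 0}]' --fingers 0 --grip_force 35

```text
t: 7.52
ee_pos: [592.2, 132.9, 139.8]
ee_rot: [0.829, 0.56, 0.001, 0.001]
wrist_force: [5.3, -2.2, -1.2]
gripper_width: 11.1
grasp_force: 35.0
```

Gripped: the opening is 11 mm on the 12 mm bar. Now I'll lift along the arc.

Request:
arm_command --deltas '[{"tx": 0,"ty": 2.3,"tz": -5.6,"yaw": 0},{"tx": 0,"ty": 5,"tz": -11,"yaw": 0},{"tx": 0,"ty": 7.9,"tz": -16.4,"yaw": 0},{"tx": 0,"ty": 11,"tz": -21.6,"yaw": 0},{"tx": 0,"ty": 14.4,"tz": -26.6,"yaw": 0},{"tx": 0,"ty": 18,"tz": -31.4,"yaw": 0},{"tx": 0,"ty": 21.9,"tz": -36.1,"yaw": 0},{"tx": 0,"ty": 26,"tz": -40.5,"yaw": 0}]'

```text
t: 8.52
ee_pos: [614.5, 123.7, 180.5]
ee_rot: [0.829, 0.56, -0.001, -0.001]
wrist_force: [-7.2, 3.6, -2.9]
gripper_width: 11.2
grasp_force: 35.0
```

Request:
arm_command --deltas '[{"tx": 0,"ty": 2.2,"tz": -2,"yaw": 0},{"tx": 0,"ty": 4.3,"tz": -4.3,"yaw": 0},{"tx": 0,"ty": 4.3,"tz": -4.3,"yaw": 0}]'

```text
t: 8.9
ee_pos: [618.4, 122.2, 185.1]
ee_rot: [0.829, 0.56, -0.001, -0.001]
wrist_force: [-7.5, 3.6, -3.6]
gripper_width: 11.0
grasp_force: 35.0
```

```bash
python3 - <<'E'
from d import *
s=read_state();print(s['t'],s['ee_pos'],s['wrist_force'],s['gripper_width'],s['grasp_force'])
dz=s['ee_pos'][2]-139.8;dx=(np.array(s['ee_pos'])[:2]-[592.2,132.9])@[.928,-.374]
from scipy.optimize import brentq
print(dx,dz,brentq(lambda q:113*np.sin(q)+44*np.cos(q)-44-dz,0,1.1),brentq(lambda q:113-113*np.cos(q)+44*np.sin(q)-dx,0,1.1))
b=capture('side')[175:250,215:305,::-1];a=capture('top')[170:245,200:290,::-1]
cv2.imwrite('pics/c4.png',np.vstack([cv2.resize(b,(720,360),interpolation=2)[:, :],]) if 0 else np.hstack([cv2.resize(b,(480,400),interpolation=2),cv2.resize(a,(320,400),interpolation=2)]))
E
```

```text
8.9 [618.41813687 122.19617519 185.08929045] [-7.5481091   3.64529721 -3.58004657] 11.046060776508641 35.006298422813416
28.333661497079387 45.28929045370771 0.4562978287054488 0.4266015056224367
```

View pics/c4.png

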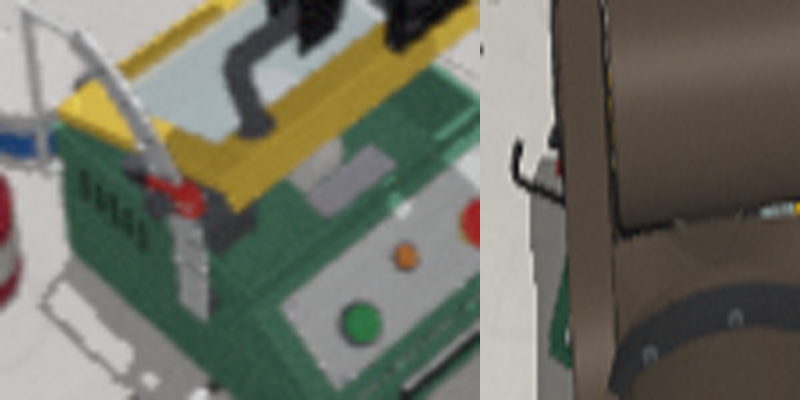

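The lid is lifted to about 0.44–0.46 rad and the handle is still gripped. The tab is at about (185,195) in the left crop. I'll look closer at the pointer and tab with the wrist and side cameras.

```bash
python3 - <<'E'
from d import *
s=read_state();print(s['ee_pos'],s['wrist_force'])
T=np.eye(4);T[:3,:3]=R.from_quat(s['ee_rot']).as_matrix();T[:3,3]=s['ee_pos']
W=capture('wrist')[:,:,::-1];S=capture('side')[:,:,::-1];cv2.imwrite('wraw.png',W);cv2.imwrite('sraw2.png',S)
c=calibration('wrist');E=np.linalg.inv(T@np.array(c['T_tool_cam']))
def pw(l):
    q=E[:3,:3]@w(p,l)+E[:3,3];return np.array([c['fx']*q[0]/q[2]+c['cx'],c['fy']*q[1]/q[2]+c['cy']])
L=lambda a,r=94,y=87:(86-r*np.cos(a),y,112+r*np.sin(a))
for a in(.3,.4,.45,.5,.6):print(a,pw(L(a)).round(1),proj('side',w(p,L(a))).round(1))
print('hinge',pw((86,87,112)))
for nm,I in(('wrist',W),('side',S)):
    h=cv2.cvtColor(np.ascontiguousarray(I),cv2.COLOR_BGR2HSV);m=((h[:,:,0]<8)|(h[:,:,0]>172))&(h[:,:,1]>140)&(h[:,:,2]>90)
    n,_,st,ce=cv2.connectedComponentsWithStats(m.astype(np.uint8))
    print(nm,[(st[i].tolist(),ce[i].round(1).tolist()) for i in range(1,n) if st[i][4]>8])
u,v=pw(L(.45)).round().astype(int);u=int(np.clip(u,35,476));v=int(np.clip(v,45,338))
us,vs=proj('side',w(p,L(.45))).round().astype(int)
cv2.imwrite('pics/c5.png',np.hstack([cv2.resize(W[v-45:v+45,u-35:u+35],(400,514),interpolation=2),cv2.resize(S[vs-30:vs+30,us-23:us+23],(394,514),interpolation=2)]));print(u,v,us,vs)
E
```

```text
[618.34440292 122.23296429 185.01348565] [-7.35812237  2.92529408 -4.2130089 ]
0.3 [249.4 109. ] [246.3 214.7]
0.4 [253.6 108.7] [245.2 211.5]
0.45 [256.3 108.6] [244.5 209.9]
0.5 [259.4 108.4] [243.8 208.2]
0.6 [266.9 108.1] [242.1 204.8]
hinge [355.22241358 109.90204315]
wrist [([352, 47, 46, 55, 1249], [369.5, 73.6]), ([375, 74, 12, 11, 31], [379.0, 79.7]), ([390, 80, 9, 15, 76], [393.4, 85.6]), ([224, 101, 39, 14, 364], [240.4, 107.3]), ([178, 221, 15, 20, 242], [184.7, 230.6])]
side [([461, 64, 13, 8, 63], [467.0, 67.2]), ([341, 90, 57, 31, 556], [370.6, 105.2]), ([325, 99, 61, 35, 646], [356.6, 115.3]), ([405, 133, 4, 5, 15], [406.5, 135.3]), ([199, 204, 18, 20, 188], [209.3, 213.3]), ([243, 208, 10, 8, 33], [248.8, 211.0]), ([302, 213, 8, 8, 54], [305.4, 216.4]), ([211, 227, 7, 7, 14], [213.6, 230.3]), ([0, 366, 31, 18, 275], [13.8, 377.5])]
256 109 244 210
```

View pics/c5.png

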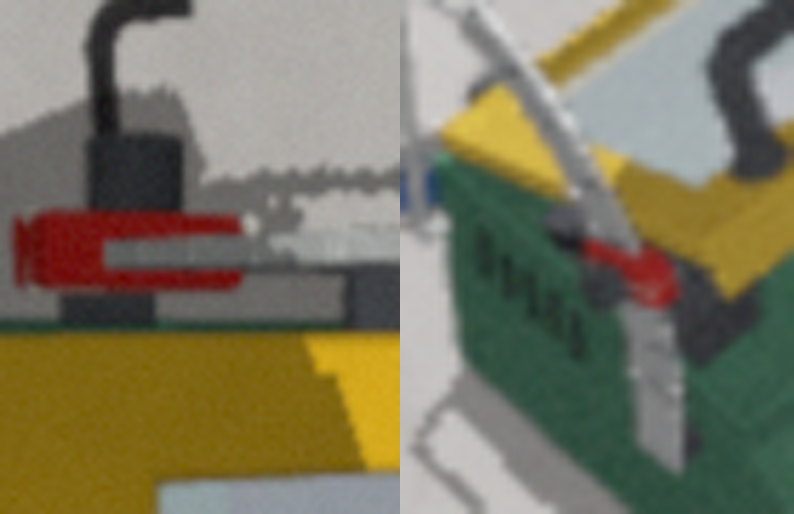

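The wrist crop shows the red clamp straddling the arc (raw columns 224–262, rows 101–115). The side crop shows it on the arc at about raw (249,211), next to the lid's edge. That was my tenth picture, so from here I'll refine the tab angle numerically, fitting the projected red block to the red regions in all the saved views.

```bash
cat > tab.py <<'E'
from d import *
from scipy.optimize import least_squares
import itertools
c=calibration('wrist');TC=np.array(c['T_tool_cam'])
s=read_state();T2=np.eye(4);T2[:3,:3]=R.from_quat(s['ee_rot']).as_matrix();T2[:3,3]=s['ee_pos']
T1=np.load('Tw.npy')
def pj(T,P):
    E=np.linalg.inv(T@TC);q=E[:3,:3]@P+E[:3,3];return np.array([c['fx']*q[0]/q[2]+c['cx'],c['fy']*q[1]/q[2]+c['cy']])
V={'w2':(cv2.resize(cv2.imread('pics/w2.png'),(512,384),interpolation=cv2.INTER_AREA),lambda P:pj(T1,P)),
'wn':(cv2.imread('wraw.png'),lambda P:pj(T2,P)),
'side':(cv2.imread('sideraw.png'),lambda P:proj('side',P)),'top':(cv2.imread('topraw.png'),lambda P:proj('top',P))}
g=w(p,(86-100*np.cos(.45),87,112+100*np.sin(.45)))
B={}
for n,(I,f) in V.items():
    I=I.astype(int);m=((I[:,:,2]-np.maximum(I[:,:,0],I[:,:,1]))>50).astype(np.uint8)
    k,lab,st,ce=cv2.connectedComponentsWithStats(m);q=f(g)
    i=min((i for i in range(1,k) if st[i][4]>5),key=lambda i:np.hypot(*(ce[i]-q)))
    x,y,ww,hh,_=st[i];B[n]=np.array([x-.5,y-.5,x+ww-.5,y+hh-.5]);print(n,B[n],'centroid',ce[i].round(1),'pred .45',q.round(1))
# bar pose from grasp
bx=R.from_euler('z',-p[2]).as_matrix()[:2,:2]@(np.array([592.2,132.9])-p[:2]);print('bar local at grasp',bx)
def bbox(f,pp,a,r0,r1,yc,hy):
    h=np.radians(4)
    Q=np.array([f(w(pp,(86-r*np.cos(t),y,112+r*np.sin(t)))) for r,t,y in itertools.product((r0,r1),(a-h,a+h),(yc-hy,yc+hy))])
    return np.r_[Q.min(0),Q.max(0)]
def res(z,views):
    pp=p.copy();pp[:3]+=z[5:8]*[1,1,.01]
    b=R.from_euler('z',-pp[2]).as_matrix()[:2,:2]@(np.array([592.2,132.9])-pp[:2])
    e=[bbox(V[n][1],pp,*z[:5])-B[n] for n in views]
    return np.r_[np.concatenate(e),z[5:8]/2.,(b[0]+27)/1.,(z[1]-90)/3,(z[2]-111)/4,(z[3]-87)/2,(z[4]-7)/3]
for views in(['w2','wn','side','top'],['w2','wn'],['side'],['wn','side'],['w2','side']):
    r=least_squares(res,[.45,90,111,87,7,0,0,0],args=(views,),loss='soft_l1');print(views,r.x.round(3));
    if len(views)==4:print(r.fun[:16].reshape(4,4).round(1))
E
python3 tab.py
```

```text
w2 [262.5  98.5 295.5 109.5] centroid [276.8 104. ] pred .45 [283.5 104.9]
wn [223.5 100.5 262.5 114.5] centroid [240.5 107.3] pred .45 [248.5 108.4]
side [242.5 207.5 252.5 215.5] centroid [248.6 211.1] pred .45 [246.1 210.6]
top [221.5 192.5 228.5 202.5] centroid [224.3 198. ] pred .45 [226.  196.3]
bar local at grasp [-27.45017507   4.45328943]
['w2', 'wn', 'side', 'top'] [  0.452  90.781 114.194  87.248   4.119  -0.397   0.424   1.244]
[[ 0.9  0.1 -0.5  0.1]
 [-0.1  0.2 -0.  -0.3]
 [-0.9 -0.8  0.2  1. ]
 [ 0.  -0.8  0.5  1.3]]
['w2', 'wn'] [  0.416  89.546 113.992  87.243   4.344  -0.286   0.378   0.478]
['side'] [  0.428  90.773 110.722  86.372   3.891  -0.622  -0.417   0.474]Traceback (most recent call last):
  File "tab.py", line 31, in <module>
    r=least_squares(res,[.45,90,111,87,7,0,0,0],args=(views,),loss='soft_l1');print(views,r.x.round(3));
    return func(*args, **kwargs)
    result = trf(vector_fun.fun, vector_fun.jac, x0, f0, J0, lb, ub, ftol, xtol,
                 gtol, max_nfev, x_scale, loss_function, tr_solver,
                 tr_options.copy(), verbose, callb
[... 1268 characters left out ...]
s
    e=[bbox(V[n][1],pp,*z[:5])-B[n] for n in views]
       ~~~~^^^^^^^^^^^^^^^^^^^
  File "tab.py", line 23, in bbox
    Q=np.array([f(w(pp,(86-r*np.cos(t),y,112+r*np.sin(t)))) for r,t,y in itertools.product((r0,r1),(a-h,a+h),(yc-hy,yc+hy))])
                ~^^^^^^^^^^^^^^^^^^^^^^^^^^^^^^^^^^^^^^^^^^
  File "tab.py", line 11, in <lambda>
    'side':(cv2.imread('sideraw.png'),lambda P:proj('side',P)),'top':(cv2.imread('topraw.png'),lambda P:proj('top',P))}
                                               ~~~~^^^^^^^^^^
  File "h.py", line 11, in proj
    c=calibration(name);E=np.array(c['extrinsics']);p=E[:3,:3]@np.array(P,float)+E[:3,3]
ValueError: time passes only in moves, steps and waits
```

The fits put the tab at 0.42–0.45 rad and the arm's pose puts the lid at 0.43–0.46. As a check, I'll look for the black pointer numerically: pixels that changed in the side image, against where the blade should project.

```bash
sed -i 's/^from scipy.spatial/import functools\ncalibration=functools.cache(calibration)\nfrom scipy.spatial/' h.py; python3 - <<'E'
from d import *
a=cv2.cvtColor(cv2.imread('sideraw.png'),cv2.COLOR_BGR2GRAY);b=cv2.cvtColor(cv2.imread('sraw2.png'),cv2.COLOR_BGR2GRAY)
for q in(0,.44):
    print(q,[(r,proj('side',w(p,(86-r*np.cos(q),82,112+r*np.sin(q)))).round(0).tolist()) for r in(94,80,65,50,30)])
for I in(a,b):
    print('cols 226-258');[print(v,' '.join(f'{x:3d}' for x in I[v,226:259])) for v in range(196,230)]
E
```

```text
0 [(94, [250.0, 222.0]), (80, [245.0, 218.0]), (65, [241.0, 214.0]), (50, [237.0, 211.0]), (30, [231.0, 206.0])]
0.44 [(94, [246.0, 209.0]), (80, [243.0, 207.0]), (65, [239.0, 206.0]), (50, [235.0, 204.0]), (30, [230.0, 202.0])]
cols 226-258
196 127 169 178 178 177 173 171 172 170 166 152 136 113 108 119 148 169 166 164 165 164 168 169 174 171 166 166 165 165 165 167 168 173
197 102 135 172 190 187 175 171 171 171 169 168 160 131 108 111 138 171 169 164 164 166 173 173 172 168 166 166 166 167 167 167 167 173
198 107 103 131 170 184 173 170 170 171 170 172 168 159 120 107 120 151 175 169 167 168 170 166 168 167 165 164 167 167 169 167 166 169
199 103 100  93 126 155 169 172 172 171 172 172 171 167 140 114 111 144 182 173 174 173 169 167 165 166 164 166 169 167 167 170 167 168
200  68  68  76  87 111 143 165 171 173 171 171 171 171 160 120 106 115 139 164 168 167 166 167 165 165 165 167 166 164 166 167 167 164
201  56  64  70  69  82 109 142 164 171 173 171 171 170 166 143 117  92 103 143 161 161 164 162 163 163 162 167 171 166 164 165 162 163
202  58  59  62  63  72  91 120 134 162 17
[... 7702 characters left out ...]
  81  78  79  76  80
225 179 137 129 128 122 110  89  72  72  66  71  67  71  65  66  68  70  71  71  72  68  77 100 121 119 113 135 146  83  69  78  75  75
226 143 130 128 130 128 125 116  90  75  71  67  66  69  69  67  65  67  72  69  71  70  78  99 125 125 121 115 122  72  69  69  80  78
227 143 140 130 130 129 129 126 118  91  74  69  72  70  74  70  69  68  68  68  72  72  71  96 124 129 125 122 121  84  70  69  72  76
228 186 181 147 127 130 128 128 126 120  95  79  68  68  67  67  65  64  68  70  71  72  69  91 125 127 128 133 132  79  69  69  72  70
229 192 192 181 146 129 128 128 128 127 118  97  77  68  71  69  69  70  72  71  67  67  68  89 123 128 126 128 123  76  63  66  71  71
```

The dark blade now runs through (239,207) and (243,208.5). When the lid was shut it ran through (241,216.5) and (246,220). Both positions agree with a radial pointer at the lid angle. Extended, the blade reaches the red block's centre (248.6,211) to within 1 px (about 0.03 rad). I'll hold steady, then hand in.

Request:
arm_command --deltas '[{"tx": 0,"ty": 0,"tz": 0,"yaw": 0},{"tx": 0,"ty": 0,"tz": 0,"yaw": 0},{"tx": 0,"ty": 0,"tz": 0,"yaw": 0},{"tx": 0,"ty": 0,"tz": 0,"yaw": 0},{"tx": 0,"ty": 0,"tz": 0,"yaw": 0}]'

```text
t: 9.72
ee_pos: [618.3, 122.3, 185.0]
ee_rot: [0.829, 0.56, -0.001, -0.001]
wrist_force: [-7.5, 2.7, -2.7]
gripper_width: 11.1
grasp_force: 35.0
```

```bash
python3 -c "
from plant import *
s=read_state();print(s['t'],s['ee_pos'],s['wrist_force'],s['grasp_force']);print(job_done())"
```

```text
9.725 [618.32294053 122.25525633 184.98036901] [-7.54002273  2.65728837 -2.67840322] 35.00628054141998
the job is handed in; nothing more can be done
None
```

I handed the job in at about 9.7 s of the 45 s: the drawer is home against its stop, and the gripper is holding the lid steady by its handle with the pointer on the red tab (estimated lid 0.43–0.46 rad, tab 0.42–0.45); `job_done` returned no verdict.

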